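# Slide the lidded canister up the ramp into its bay

## Task

Park the low, wide stoneware canister in its raised wooden bay: slide it up the ramp and over the lip without lifting it, its lid staying squarely on, until it stands flat on the bay's floor. Keep pushing it gently towards the rear until the sprung buffer there pushes back with about 10 N (never more than 20 N), then leave it standing against the buffer, and leave the mug, tin and shaker where they are.

Things in the scene. Friction and masses are not known exactly. Their poses are not given: they have to be found in the camera images.
- canister: Low, wide white stoneware canister, to be parked: an upright drum 132 mm across with vertical sides, 95 mm high, 0.43 to 0.8 kg, too wide to grip. Origin at the centre of its underside, z up. It starts on the worktop before the foot of the ramp, up to 50 mm off the ramp's centre line. (A taller one at the back is a bystander.)
- lid: Round wooden lid lying loose on top of the canister (nothing but friction holds it): 140 mm across, 18 mm thick, with a 20 mm knob to 41 mm; 0.16 kg. Origin at the centre of its underside.
- stand: Fixed wooden bay with a ramp, 176 mm wide. Origin on the worktop (z = 0), on the centre line; x points up the ramp to the rear, y across, z up. Along its x: ramp foot at -200 mm; a lip from -101 to -91 mm; then the bay's floor, 14 mm above the worktop, to +140 mm. A canister that has just dropped behind the lip has its centre at x = -25 mm.
- buffer: Steel bracket of the sprung buffer, 90 mm wide, 85 mm high, fixed at the rear of the bay; origin at the foot of the bracket's front face (stand x = +132 mm), x to the rear. A screw stem on it carries a round rubber pad, 48 mm across, centre 64 mm above the worktop, facing the ramp.
- mug: Bystander: light blue mug with a handle, 81 mm across, 94 mm high, origin under its centre. It stands under the wall shelf, which overhangs the back of the worktop from 0.61 m ahead of the robot's axis on, its underside 0.48 m above the worktop: keep the arm clear of it.
- shaker: Bystander: salt shaker, 44 mm across, 90 mm high, origin under its centre.
- tin: Bystander: flat food tin, 87 mm across, 40 mm high, origin under its centre.
- ramp_foot (a point): Middle of the ramp's foot, height 0 (stand x = -200 mm). From here the ramp rises straight to 22 mm at the lip (12 degrees); it has no sides. Axes as the stand's.
- lip (a point): Middle of the lip's top, 22 mm above the worktop and 8 mm above the bay's floor behind it (stand x = -96 mm). Behind the lip, cheeks run along both sides of the floor: inner faces 80 mm either side of the centre line, tops 36 mm above the worktop.
- buffer_mount (a point): Where the stem leaves the bracket, axes as the stand's. How far the stem is screwed out is unknown and not reported: the free pad face is 50 to 80 mm before this point; find it by feel. The pad gives 1 N per mm pressed in, 18 mm at most, and pushes the canister back some mm when let go. Sliding the canister on the level alone takes 2 to 9 N.

How it is judged (in metres and radians):
On the way:
1. the canister, standing in the bay behind the lip, is pressed against the sprung buffer with more than 5 N (contact force between canister and buffer above 5 N and z of canister in the frame of stand below 0.018 m and angle between canister's own z axis and vertical below 0.06 rad), for 0.1 s.
At the end, for the whole second after the job is handed in: The canister stands upright (within 0.04 rad) and still on the floor of the bay behind the lip, touching the sprung buffer (more than 0.2 N), with its lid flat on top and centred within 15 mm (x of canister in the frame of stand above -0.032 m and z of canister in the frame of stand between 0.01 and 0.018 m and angle between canister's own z axis and vertical below 0.04 rad and contact force between canister and buffer above 0.2 N and horizontal distance between lid and canister below 0.015 m and angle between lid's own z axis and vertical below 0.06 rad and linear speed of canister below 0.01 m/s).
It fails at once if the canister is rammed against the buffer (over 20 N) (contact force between canister and buffer above 20 N).
It fails at once if the canister is lifted or tipped over (height (world z) of canister above 0.05 m or angle between canister's own z axis and vertical above 0.45 rad).
It fails at once if the lid comes off (distance between lid and canister above 0.125 m).
It fails at once if a bystander is shifted by more than 20 mm (distance of any of mug, shaker, tin from where it was at the start of the episode above 0.02 m).
It also fails if it takes over 64 s, if anything falls off the work surface, if the arm or the gripper's body presses on something with over 40 N, if the wrist force passes 120 N, or if a joint passes its speed limit or range.

## Robot

A 6-joint arm with a two-finger parallel gripper is mounted at the origin on a cart in front of the work surface, level with it; the furniture and walls round the work are solid. World frame = base frame: x ahead of the robot, y to its left, z up, the work surface at z = 0. Lengths are in m, angles in degrees, forces in N, time in s.
With the tool pointing down it reaches from about 0.375 to 0.925 m from the base axis. Payload 5.7 kg.
Tool frame: the origin (TCP) lies at the very end of the fingers, on their centre line; the grasp point (between the pads) lies 19 mm behind it; z points along the fingers, y is the line along which they close (so a half turn about z gives the same grasp; the last joint's range is limited). The gripper opens to 85 mm and grips with 20 to 120 N. Pads are 22 mm wide; open, the fingers measure 114 mm over their backs; the gripper's body (76 mm by 85 mm) begins 54 mm behind the grasp point. The pads swing forward as they close: fully open they stand 13 mm farther back than shut.
Start: joints at [-76.553, 20.558, 86.54, -0, 72.909, -6.595], TCP at [0.206, -0.564, 0.231] pointing down, gripper open.
Joint ranges: [-170.27, 170.27], [-57.76, 135], [12.27, 136.19], [-55.21, 235.2], [11.17, 155.16], [-170.74, 170.74]. Speed limits (degrees/s): [136.94, 136.94, 180, 180, 180, 180].

## Interface

Orientations are given as [roll, pitch, yaw] about the fixed x, y, z axes, in that order (R = Rz(yaw) Ry(pitch) Rx(roll)).
In Python, from workcell import * gives the robot as it stands. The module is installed in compiled form; this text tells all that it offers. Calls block until the motion is done:
- reach(position, orientation): joint-space move of the TCP to a pose.
- move_linear(position, rot=None, max_speed=0.15, threshold=None): straight line of the TCP; rot=None keeps the orientation; max_speed is the mean speed in m/s. With threshold (N) it stops when the force on the tool has changed by that much, and returns True; else False.
- move_joints(angles): joint-space move.
- command_gripper(opening, f_grip=None): finger opening in m; f_grip is the grip in N (None keeps the last); returns when the fingers have stopped.
- sleep(seconds).
- ik(position, orientation): joint angles nearest the present ones, or None.
- snapshot(name): name is "scene" or "side" or "wrist"; returns the picture (400x640x3 uint8, blue, green, red); there is no depth.
- get_calibration(name): a dict with "fx", "fy", "cx", "cy" (pixels), "R" (3x3) and "t" (3): a world point X has camera coordinates R X + t. Camera axes: x right, y down, z forward; pixel columns grow to the right and rows downward; lengths in m; the calibration is good to about 2 mm. A picture is of the moment at which its call begins: read the wrist's pose just before it. get_calibration takes no time and is no camera call; for the wrist camera it gives the pose at the moment of the call.
A pose or a line that the arm cannot do raises MotionError and nothing moves.
- hand_in(): hands the job in; it is judged then, once.
Readings, each from a call of its own:
- get_t(): time.
- get_joints(): joint angles.
- get_qvel(): joint speeds.
- get_joint_torque(): joint torques, N m.
- get_position(): TCP position.
- get_orientation(): TCP orientation.
- get_ft_force(): force on the tool from outside, world axes, zero at the start.
- get_torque(): the same for the moment, N m.
- get_opening(): finger opening in m.
- get_finger_force(): force on a finger pad.
Only numpy, scipy, OpenCV 4.12 (cv2) and the standard library are available. Lean on these libraries where they do the work, as an engineer would, in place of code of your own. Each camera call takes 0.05 s, during which the arm holds its last target. There are 200 camera calls.

## Working session

There is one attempt and no reset: what is moved stays moved. The work goes in short steps, each a Python script; the robot and the scene stay as the last script left them, time stands still between calls to the robot, and variables do not carry over. Pictures are saved under pics/ and viewed, at most 10 in all, crops included, and the job is handed in when it is done.

```bash
mkdir -p pics
python3 - <<'E'
from workcell import *
import cv2,numpy as np
for n in("scene","side"):
    im=snapshot(n); cv2.imwrite(f"pics/{n}0.png",im)
    c=get_calibration(n); print(n,c["fx"],c["cx"],c["cy"],np.round(-np.array(c["R"]).T@c["t"],3),np.round(c["R"],3).tolist())
print(get_t(),get_ft_force())
E
```

```text
scene 496.13709392839553 323.0414913445309 205.28710440752423 [-0.263  0.847  0.729] [[-0.745, -0.667, -0.0], [-0.309, 0.346, -0.886], [0.591, -0.66, -0.464]]
side 362.9382926995392 317.3026833492441 197.3503356881709 [0.347 0.513 0.998] [[-0.964, -0.266, -0.008], [-0.221, 0.814, -0.537], [0.149, -0.516, -0.844]]
0.1 [0.3269257  0.37085925 0.40429613]
```

View pics/scene0.png

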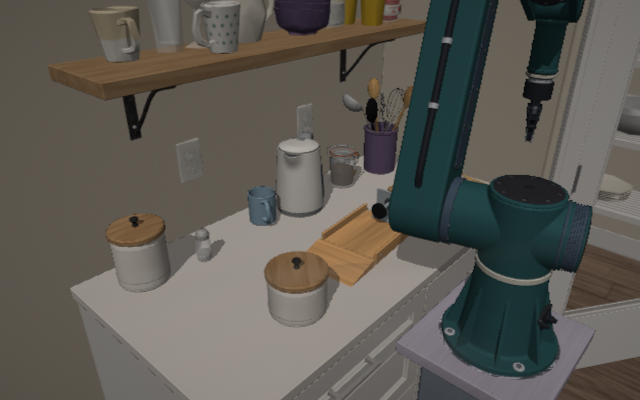

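View pics/side0.png

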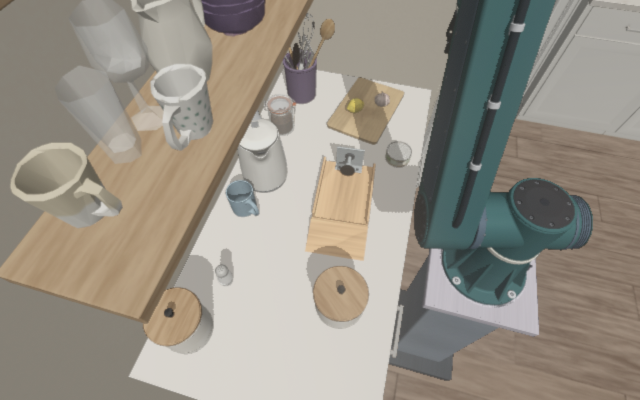

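The scene view shows the canister (lid centre about (297,270)) before a stand partly hidden by the arm. In the side view the lid is at about (341,293), the ramp foot runs from (307,247) to (364,257), and the buffer is near (347,165). I'll zoom in to get the corners.

Run:
```python
import cv2
im=cv2.imread("pics/side0.png")[130:340,280:420]
cv2.imwrite("pics/crop.png",cv2.resize(im,None,fx=2.85*1,fy=2.85,interpolation=cv2.INTER_CUBIC))
```

```text
(no output)
```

View pics/crop.png

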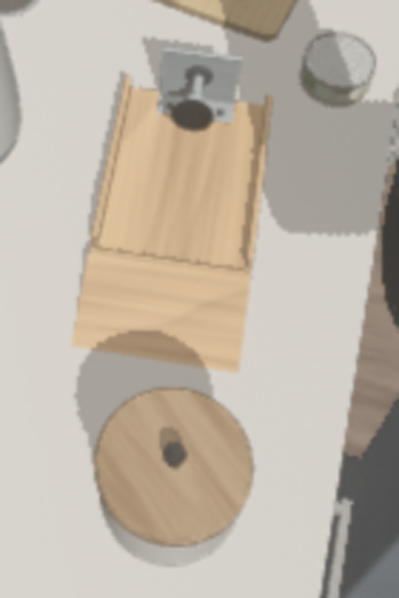

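The crop shows ramp foot corners (73,345) and (239,371), the lip, cheek tops, the pad at (192,113), the lid disc spanning x 95–254 and y 387–546, and the tin at (339,60), right of the buffer.

```bash
cat > h.py <<'E'
from workcell import *
import numpy as np, cv2
def ray(n,u,v,z,c=None):
    c=c or get_calibration(n); R=np.array(c["R"]);t=np.array(c["t"])
    o=-R.T@t; d=R.T@[(u-c["cx"])/c["fx"],(v-c["cy"])/c["fy"],1]
    return o+d*(z-o[2])/d[2]
E
python3 - <<'E'
from h import *
P=lambda x,y,z: ray("side",280+x/2.85,130+y/2.85,z)[:2]
fl,fr=P(73,345,0.0),P(239,371,0.0)
cl,cr=P(125,75,.036),P(270,97,.036)
ll,lr=P(93,247,.022),P(249,270,.022)
for n,a,b in(("foot",fl,fr),("cheekend",cl,cr),("lip",ll,lr)): print(n,a.round(4),b.round(4),((a+b)/2).round(4),np.linalg.norm(a-b).round(4), np.degrees(np.arctan2(*(b-a)[::-1])).round(1))
print("pad",P(192,113,.064)," tin",P(338,60,.04))
im=cv2.imread("pics/side0.png"); hsv=cv2.cvtColor(im,cv2.COLOR_BGR2HSV)
m=cv2.inRange(hsv,(5,60,60),(25,255,255)); m[:262]=0;m[330:]=0;m[:,:300]=0;m[:,380:]=0
c=max(cv2.findContours(m,0,2)[0],key=cv2.contourArea); e=cv2.fitEllipse(cv2.convexHull(c)); print(e)
p=ray("side",*e[0],.113); print("lid",p)
im=cv2.imread("pics/scene0.png"); hsv=cv2.cvtColor(im,cv2.COLOR_BGR2HSV)
m=cv2.inRange(hsv,(5,60,60),(25,255,255)); m[:250]=0;m[300:]=0;m[:,:255]=0;m[:,335:]=0
n,l,s,ce=cv2.connectedComponentsWithStats(m); print(s[1:][s[1:,4]>100])
for z in(.113,): print("lid scene",ray("scene",296.5,271.5,z))
for a in((0.55,-.1),): pass
E
```

```text
foot [0.5061 0.0944] [0.333  0.0772] [0.4196 0.0858] 0.1739 -174.3
cheekend [ 0.539 -0.24 ] [ 0.3669 -0.2524] [ 0.453  -0.2462] 0.1725 -175.9
lip [ 0.5142 -0.0123] [ 0.346  -0.0288] [ 0.4301 -0.0206] 0.169 -174.4
pad [ 0.44669903 -0.18499755]  tin [ 0.29895291 -0.32506063]
((340.2633056640625, 293.260986328125), (53.79521560668945, 55.491153717041016), 136.8686981201172)
lid [0.37332975 0.22767122 0.113     ]
[[ 265  250   70   43 2413]]
lid scene [0.36130323 0.23565521 0.113     ]
```

```bash
cat >> h.py <<'E'
from scipy.spatial.transform import Rotation as Ro
A=np.radians(-84.3); U=np.array([np.cos(A),np.sin(A),0]); V=np.array([-U[1],U[0],0])
O=np.array([.4196,.0858,0])+.2*U
def W(x,y,z): return list(O+x*U+y*V+[0,0,z])
def S(p): d=np.array(p)-O; return np.array([d@U,d@V,d[2]])
def ori(tilt=65,s=1):
    a=np.radians(tilt); z=U*np.sin(a)-np.array([0,0,np.cos(a)]); y=s*V
    return list(Ro.from_matrix(np.c_[np.cross(y,z),y,z]).as_euler('xyz',degrees=True))
E
python3 - <<'E'
from h import *
R=Ro.from_euler('xyz',get_orientation(),degrees=True).as_matrix()
c=get_calibration("wrist"); cp=-np.array(c["R"]).T@c["t"]
print("cam in tool",(R.T@(cp-get_position())).round(3),"canister",S([.3733,.2277,0]))
for s in(1,-1):
  for t in(55,65):
    print(s,t,ori(t,s))
    for p in((-.46,-.032,.25),(-.46,-.032,.04),(-.43,-.032,.04),(-.27,0,.04),(-.12,0,.055),(-.04,0,.05)):
        q=ik(W(*p),ori(t,s)); print(p,None if q is None else np.round(q,0))
E
```

```text
cam in tool [ 0.076  0.001 -0.144] canister [-0.34579689 -0.0319776   0.        ]
1 55 [np.float64(180.0), np.float64(54.999999999999986), np.float64(95.7)]
(-0.46, -0.032, 0.25) [ 57.  38.  77. -33. 110.  53.]
(-0.46, -0.032, 0.04) [ 57.  53.  81. -31.  94.  63.]
(-0.43, -0.032, 0.04) [ 56.  52.  85. -32.  91.  64.]
(-0.27, 0, 0.04) [ 44.  48.  99. -41.  78.  64.]
(-0.12, 0, 0.055) [ 30.  44. 112. -54.  68.  66.]
(-0.04, 0, 0.05) None
1 65 [np.float64(-179.99999999999997), np.float64(65.0), np.float64(95.70000000000003)]
(-0.46, -0.032, 0.25) [ 59.  43.  75. -37. 116.  54.]
(-0.46, -0.032, 0.04) [ 59.  59.  76. -34. 102.  64.]
(-0.43, -0.032, 0.04) [ 57.  58.  80. -35. 100.  65.]
(-0.27, 0, 0.04) [ 46.  54.  96. -44.  86.  67.]
(-0.12, 0, 0.055) None
(-0.04, 0, 0.05) None
-1 55 [np.float64(180.0), np.float64(-54.999999999999986), np.float64(-84.3)]
(-0.46, -0.032, 0.25) [  57.   38.   77.  -33.  110. -127.]
(-0.46, -0.032, 0.04) [  57.   53.   81.  -31.   94. -117.]
(-0.43, -0.032, 0.04) [  56.   52.   85.  -32.   91. -116.]
(-0.27, 0, 0.04) [  44.   48.   99.  -41.   78. -116.]
(-0.12, 0, 0.055) [  30.   44.  112.  -54.   68. -114.]
(-0.04, 0, 0.05) None
-1 65 [np.float64(180.0), np.float64(-65.0), np.float64(-84.29999999999998)]
(-0.46, -0.032, 0.25) [  59.   43.   75.  -37.  116. -126.]
(-0.46, -0.032, 0.04) [  59.   59.   76.  -34.  102. -116.]
(-0.43, -0.032, 0.04) [  57.   58.   80.  -35.  100. -115.]
(-0.27, 0, 0.04) [  46.   54.   96.  -44.   86. -113.]
(-0.12, 0, 0.055) None
(-0.04, 0, 0.05) None
```

Run:
```python
from h import *
def o2(t,yaw):
    r=Ro.from_euler('z',yaw,degrees=True)*Ro.from_euler('xyz',ori(t,1),degrees=True); return list(r.as_euler('xyz',degrees=True))
for yaw in(0,10,20):
  print("yaw",yaw)
  for p in((-.16,0,.05),(-.12,0,.055),(-.09,0,.055),(-.06,0,.05),(-.045,0,.05),(-.03,0,.05)):
    r=[]
    for t in range(30,76,3):
        q=ik(W(*p),o2(t,yaw)); 
        if q is not None: r.append(t)
    print(p,r[:1],r[-1:])
```

```text
yaw 0
(-0.16, 0, 0.05) [30] [75]
(-0.12, 0, 0.055) [30] [60]
(-0.09, 0, 0.055) [30] [48]
(-0.06, 0, 0.05) [30] [39]
(-0.045, 0, 0.05) [30] [36]
(-0.03, 0, 0.05) [30] [36]
yaw 10
(-0.16, 0, 0.05) [30] [45]
(-0.12, 0, 0.055) [30] [36]
(-0.09, 0, 0.055) [30] [33]
(-0.06, 0, 0.05) [30] [30]
(-0.045, 0, 0.05) [] []
(-0.03, 0, 0.05) [] []
yaw 20
(-0.16, 0, 0.05) [30] [30]
(-0.12, 0, 0.055) [] []
(-0.09, 0, 0.055) [] []
(-0.06, 0, 0.05) [] []
(-0.045, 0, 0.05) [] []
(-0.03, 0, 0.05) [] []
```

```bash
cat >> h.py <<'E'
def o2(t,yaw):
    r=Ro.from_euler('z',yaw,degrees=True)*Ro.from_euler('xyz',ori(t,1),degrees=True); return list(r.as_euler('xyz',degrees=True))
E
python3 - <<'E'
from h import *
for yaw in(-10,-15,-20,-30):
  print("yaw",yaw)
  for p in((-.44,-.032,.04),(-.16,0,.05),(-.09,0,.055),(-.06,0,.05),(-.045,0,.05),(-.03,0,.05)):
    r=[t for t in range(30,76,3) if ik(W(*p),o2(t,yaw)) is not None]
    print(p,r[:1],r[-1:])
E
```

```text
yaw -10
(-0.44, -0.032, 0.04) [30] [75]
(-0.16, 0, 0.05) [30] [75]
(-0.09, 0, 0.055) [30] [75]
(-0.06, 0, 0.05) [30] [66]
(-0.045, 0, 0.05) [30] [57]
(-0.03, 0, 0.05) [30] [51]
yaw -15
(-0.44, -0.032, 0.04) [30] [75]
(-0.16, 0, 0.05) [30] [75]
(-0.09, 0, 0.055) [30] [75]
(-0.06, 0, 0.05) [30] [75]
(-0.045, 0, 0.05) [30] [75]
(-0.03, 0, 0.05) [30] [69]
yaw -20
(-0.44, -0.032, 0.04) [30] [75]
(-0.16, 0, 0.05) [30] [75]
(-0.09, 0, 0.055) [30] [75]
(-0.06, 0, 0.05) [30] [75]
(-0.045, 0, 0.05) [30] [75]
(-0.03, 0, 0.05) [30] [75]
yaw -30
(-0.44, -0.032, 0.04) [30] [75]
(-0.16, 0, 0.05) [30] [75]
(-0.09, 0, 0.055) [30] [75]
(-0.06, 0, 0.05) [30] [75]
(-0.045, 0, 0.05) [30] [75]
(-0.03, 0, 0.05) [30] [75]
```

```bash
cat >> h.py <<'E'
def head(yaw): return Ro.from_euler('z',yaw,degrees=True).apply(U)
def T(cx,cy,D,z,yaw): return list(np.array(W(cx,cy,z))-D*head(yaw))
E
python3 - <<'E'
from h import *
q=ik([.1,-.40,.35],get_orientation()); print(q)
move_joints(q); 
q=list(get_joints()); q[0]=60; move_joints(q); print(get_position().round(3) if hasattr(get_position(),'round') else get_position())
command_gripper(.07)
yaw=0
reach(T(-.346,-.032,.14,.20,yaw),o2(64,yaw))
move_linear(T(-.346,-.032,.11,.042,yaw),max_speed=.12)
print(get_t(),S(get_position()),get_ft_force(),get_joints())
cv2.imwrite("pics/a.png",np.vstack([snapshot("side")[150:400,200:520],snapshot("scene")[150:400,200:520]]))
E
```

```text
[-8.55692933e+01 -1.23304916e+00  9.69396925e+01 -1.54778935e-02
  8.43877817e+01 -1.56101881e+01]
[0.145 0.387 0.35 ]
6.7667 [-0.45645305 -0.03171465  0.04265335] [ 0.02633477  0.31387396 -0.09777809] [ 58.58208587  57.77910641  77.23210954 -33.58935501 101.27988323
  64.25542496]
```

View pics/a.png

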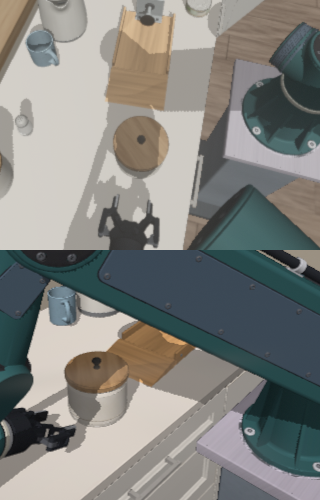

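The gripper is behind the canister with its fingers straddling the centre line, everything else untouched. Next I touch the canister, then push it diagonally.

Run:
```python
from h import *
t=move_linear(T(-.346,-.032,.03,.042,0),max_speed=.03,threshold=1.5)
p=S(get_position()); print(t,p,get_ft_force(),get_t()); D=-.346-p[0]; D=-p[0]-.346; print("D",D)
D=abs(D)
move_linear(T(-.262,-.003,D,.042,0),max_speed=.04)
print(S(get_position()),get_ft_force(),get_t())
im=snapshot("side"); cv2.imwrite("pics/b.png",im)
hsv=cv2.cvtColor(im,cv2.COLOR_BGR2HSV)
cv2.imwrite("pics/b2.png",cv2.resize(im[150:340,260:440],None,fx=3,fy=3,interpolation=cv2.INTER_CUBIC))
```

```text
True [-0.39125904 -0.03185155  0.04172115] [ 0.55320786 -0.36667295  0.90949574] 8.7667
D 0.045259035346439325
[-0.30768401 -0.00282375  0.04189044] [-2.63619961  5.40220835 -1.38984514] 11.1417
```

View pics/b2.png

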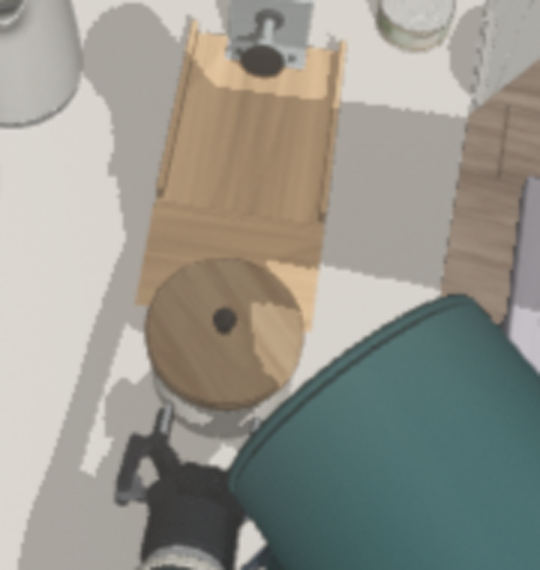

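The lid spans x 146–304 and y 257–410 (centre (225,333)), with the canister at the ramp foot. The left finger is in contact.

Run:
```python
from h import *
P=lambda x,y,z: S(ray("side",260+x/3,150+y/3,z))
print("lid",P(225,333.5,.113)); print("cheek ends",P(193,17,.036),P(344,40,.036)); print("cheek front",P(161,193,.036),P(326,217,.036))
print("footL",P(137,302,0), "knob", P(225,320,.15))
```

```text
lid [-0.26417236 -0.00698709  0.113     ]
cheek ends [0.13910902 0.08533326 0.036     ] [ 0.13420554 -0.08549822  0.036     ]
cheek front [-0.09218583  0.08105153  0.036     ] [-0.09217382 -0.08687288  0.036     ]
footL [-0.19869594  0.08698627  0.        ] knob [-0.26764199 -0.00623779  0.15      ]
```

Run:
```python
from h import *
D=.044
for cx,cy,z,yaw in((-.22,.002,.044,-3),(-.17,.002,.050,-6),(-.13,.001,.055,-9),(-.105,.001,.056,-10)):
    t=move_linear(T(cx,cy,D,z,yaw),rot=o2(64,yaw),max_speed=.035,threshold=22)
    f=np.array(get_ft_force()); print(t,S(get_position()).round(4),(f@U).round(1),(f@V).round(1),f[2].round(1),get_t())
    if t: break
a=snapshot("side")[130:340,260:440]; b=snapshot("scene")[170:380,230:490]
cv2.imwrite("pics/c.png",cv2.resize(np.hstack([a,b]),None,fx=1.8,fy=1.8))
```

```text
False [-0.2643  0.0048  0.0437] -4.0 0.9 -2.5 12.6
False [-0.2138  0.0065  0.05  ] -3.1 0.3 -3.6 14.1917
False [-0.173   0.0081  0.056 ] -7.6 0.1 1.8 15.5
False [-0.1475  0.0086  0.0577] -7.1 -0.0 5.5 16.3667
```

View pics/c.png

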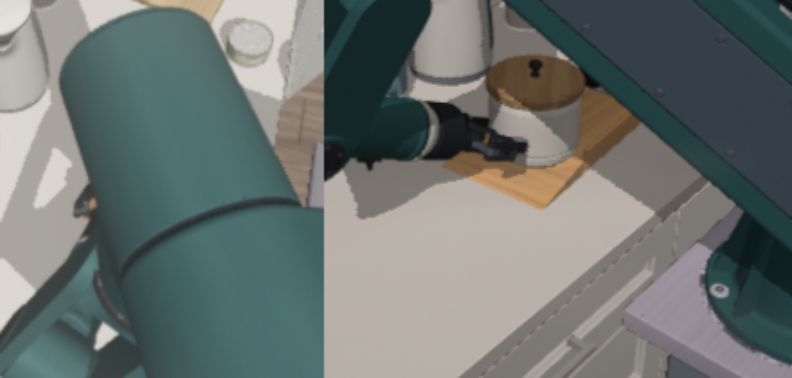

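The right half shows the canister tilted on the ramp with its lid on and the fingers pushing low on its rear. Forces are small. Now over the lip.

Run:
```python
from h import *
D=.044
for cx,cy,z,yaw,v in((-.085,0,.056,-11,.025),(-.065,0,.056,-12,.025),(-.045,0,.055,-14,.025),(-.03,0,.053,-15,.02),(-.020,0,.052,-16,.015)):
    t=move_linear(T(cx,cy,D,z,yaw),rot=o2(63,yaw),max_speed=v,threshold=14)
    f=np.array(get_ft_force()); print(t,S(get_position()).round(4),(f@U).round(1),(f@V).round(1),f[2].round(1),get_t())
    if t: break
a=snapshot("side")[100:340,280:440]; b=snapshot("scene")[130:370,280:490]
cv2.imwrite("pics/d.png",cv2.resize(np.hstack([a,b]),None,fx=2,fy=2))
```

```text
False [-0.1276  0.0082  0.0568] -3.1 1.5 3.8 17.425
False [-0.1081  0.0091  0.0559] -3.0 -0.7 -2.6 18.3833
False [-0.0877  0.0105  0.0551] -2.1 0.9 -2.2 19.35
False [-0.0723  0.0113  0.0531] -1.6 0.3 -1.2 20.2667
False [-0.0623  0.0122  0.0527] -5.8 1.2 2.8 21.1
```

View pics/d.png

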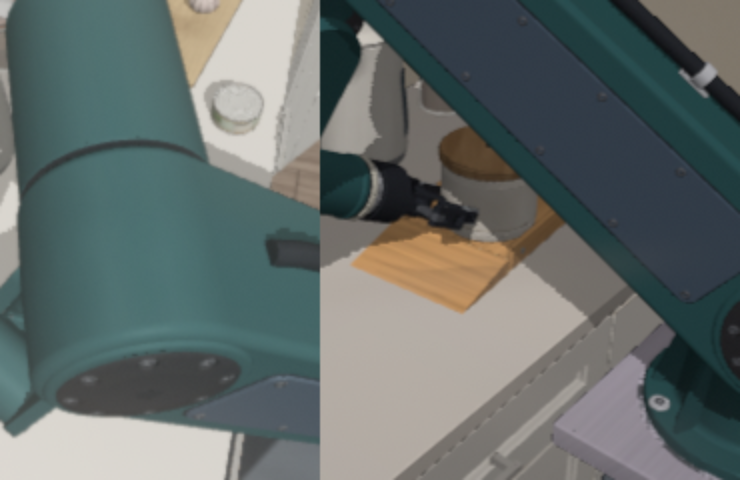

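The canister is at the rear of the ramp in the bay entrance, lid on, with low forces. Now feeling for the buffer in small steps.

Run:
```python
from h import *
D=.044; L=[]
def fu():
    return -np.mean([np.array(get_ft_force())@U for _ in range(5)])
cx=-.020
while cx<.02:
    cx+=.002; yaw=-16
    move_linear(T(cx,0,D,.052,yaw),max_speed=.012)
    f=fu(); L.append(f); F=np.array(get_ft_force()); print(round(cx,4),S(get_position()).round(4),round(f,1),(F@V).round(1),F[2].round(1),get_t())
    if f>min(L)+4 and len(L)>3 and L[-2]>min(L)+2 : break
    if f>14: break
```

```text
-0.018 [-0.0603  0.0121  0.0527] 5.3 0.2 1.8 21.5167
-0.016 [-0.0583  0.0121  0.0527] 5.9 -0.1 2.0 21.8333
-0.014 [-0.0563  0.0121  0.0527] 5.1 0.8 2.8 22.15
-0.012 [-0.0543  0.012   0.0527] 5.5 0.7 1.5 22.4667
-0.01 [-0.0523  0.0121  0.0527] 4.8 -0.2 3.2 22.7833
-0.008 [-0.0503  0.012   0.0527] 6.1 -0.5 3.0 23.1
-0.006 [-0.0484  0.0121  0.0527] 5.3 -0.5 3.0 23.4167
-0.004 [-0.0465  0.012   0.0527] 7.0 -0.3 3.0 23.7333
-0.002 [-0.0447  0.0121  0.0527] 8.4 0.8 4.1 24.05
0.0 [-0.0429  0.0121  0.0527] 10.7 -0.1 3.7 24.3667
```

Run:
```python
from h import *
D=.044
def fu(): return -np.mean([(sleep(.02),np.array(get_ft_force())@U)[1] for _ in range(5)])
cx=0
while cx<.006:
    cx+=.001
    move_linear(T(cx,0,D,.052,-16),max_speed=.01)
    f=fu(); print(round(cx,4),S(get_position()).round(4),round(f,1),get_t())
    if f>14.6: break
sleep(.3); print(fu())
# slow back-off
p=np.array(get_position()); 
for d in(.012,.03,.1):
    move_linear(list(p-d*U+[0,0,.02*(d>.05)]),max_speed=.01 if d<.02 else .04); print(round(fu(),1))
move_linear(list(np.array(get_position())-.06*U+[0,0,.15]),max_speed=.15)
q=list(ik([.145,.387,.35],o2(30,0)) or get_joints()); move_joints(q)
print(get_t(),get_position())
a=snapshot("side")[100:340,270:440]; b=snapshot("scene")[130:370,280:490]
cv2.imwrite("pics/e.png",cv2.resize(np.hstack([a,b]),None,fx=2,fy=2))
```

```text
0.001 [-0.042   0.0121  0.0526] 11.7 24.7
0.002 [-0.0411  0.0121  0.0526] 12.9 25.0333
0.003 [-0.0402  0.0121  0.0526] 13.6 25.3667
0.004 [-0.0393  0.0121  0.0526] 14.9 25.7
14.810964563375848
0.0
-0.0
0.0Traceback (most recent call last):
  File "<stdin>", line 16, in <module>
ValueError: The truth value of an array with more than one element is ambiguous. Use a.any() or a.all()
```

Run:
```python
from h import *
q=list(get_joints()); q[0]=80; move_joints(q)
print(get_t(),get_position())
a=snapshot("side")[100:340,270:440]; b=snapshot("scene")[130:370,280:490]
cv2.imwrite("pics/e.png",cv2.resize(np.hstack([a,b]),None,fx=2,fy=2,interpolation=cv2.INTER_CUBIC))
```

```text
32.8917 [0.23791524 0.36992177 0.22198911]
```

View pics/e.png

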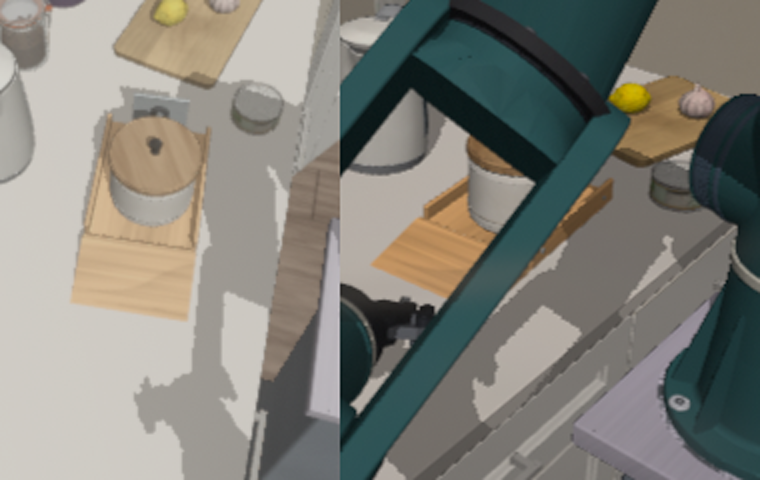

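The canister stands flat in the bay behind the lip and against the buffer. The lid (centre about (155,154) in the crop) is squarely on, and the tin and mug are undisturbed. Handing in.

Run:
```python
from h import *
print(hand_in())
```

```text
the job is handed in; nothing more can be done
None
```

I slid the canister up the ramp into its bay, pressed it to an estimated 9.5 N on the buffer (from wrist force), left it standing there with its lid on and the mug and tin visibly in place, and handed the job in at about 33 s; I did not re-check the shaker or measure the final buffer contact, and hand-in reported no verdict.

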